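Find the full pin box and put it away

ROBOT

A 6-joint arm with a two-finger parallel gripper is mounted at the origin on the work surface. World frame = base frame: x ahead of the robot, y to its left, z up, the work surface at z = 0. Lengths are in m, angles in rad, forces in N, time in s.
With the tool pointing down it reaches from about 0.25 to 0.725 m from the base axis. Payload 4 kg.
Tool frame: the origin (TCP) lies at the very end of the fingers, on their centre line; the grasp point (between the pads) lies 19 mm behind it; z points along the fingers, y is the line along which they close (so a half turn about z gives the same grasp; the last joint's range is limited). The gripper opens to 85 mm and grips with 20 to 120 N. Pads are 22 mm wide; open, the fingers measure 114 mm over their backs; the gripper's body (76 mm by 85 mm) begins 54 mm behind the grasp point. The pads swing forward as they close: fully open they stand 13 mm farther back than shut.
Start: joints at [1.289, 0.241, 0.005, 1.335, 0, 1.571], TCP at [0.139, 0.48, 0.231] pointing down, gripper open.
Joint ranges: [-2.72, 2.72], [-1.05, 1.87], [-1.09, 1.28], [-1.99, 2.15], [-1.42, 1.44], [-3.14, 3.14]. Speed limits (rad/s): [2.79, 2.79, 3.14, 3.14, 3.14, 3.14].

INTERFACE

Orientations are given as a 3x3 rotation matrix whose columns are the frame's x, y, z axes.
In Python, from workcell import manip gives the robot as it stands. The module is installed in compiled form; this text tells all that it offers.
- The arm moves only by the shell command python3 -m handwheel 'ROWS' [FORCE]. ROWS is JSON, a list of rows, each an object with "offset": the shift along the tool's x, y, z in mm, a list of three; "rot": the turn, a rotation vector about the tool's x, y, z in degrees, a list of three; "hand": the finger opening in mm, from 0 to 85.4. A call has 1 to 12 rows; each row is the pose to reach, as a shift and turn from the pose commanded when the call began, along the tool's axes at that moment; what a row does not reach only later rows make up. A row lasts 1/8 s, in which the tool goes at most 62.5 mm and 10.7 degrees, less where a joint would pass 70% of its speed; a pose out of reach is approached as far as the arm can. A call with a gripper value outside its range is refused whole. The fingers move at their own pace and stop on an object; FORCE is the grip in N (left out, the last holds). Time passes only in rows, so rows that repeat a pose let the fingers close. It gives the time, the measured TCP pose, the force, the opening and the grip force at its end, in the units of the state.
- manip.observe(): the state, without advancing time (a new reading comes with each control period).
- manip.get_image(name): name is "scene" or "top" or "wrist"; returns a dict with "color" (400x640x3 uint8, blue, green, red), "K" (3x3 intrinsics, pixels), "cam_to_world" (4x4, takes a point from camera to world coordinates); the wrist camera has in their place "T_tool_cam" (4x4, takes a point from camera to tool coordinates, whose origin is the TCP and whose axes are the flange's). Camera axes: x right, y down, z forward; pixel columns grow to the right and rows downward; lengths in m; the calibration is good to about 2 mm. A picture is of the moment at which its call begins: read the wrist's pose just before it. There is no depth.
- manip.hand_in(): hands the job in; it is judged then, once.
The state is a dict: "t": time; "joint_pos": joint angles; "joint_vel": joint speeds; "effort": joint torques, N m; "position": TCP position; "orientation": TCP orientation; "wrist_force": force on the tool from outside, world axes, zero at the start; "torque": the same for the moment, N m; "opening": finger opening in m; "gripper_force": force on a finger pad.
Only numpy, scipy, OpenCV 4.12 (cv2) and the standard library are available. Lean on these libraries where they do the work, as an engineer would, in place of code of your own. Each camera call takes 0.05 s, during which the arm holds its last target. There are 200 camera calls.

TASK

Three identical closed boxes stand side by side in the white tray: one is full, two are nearly empty. Find out by lifting them which one is the full, heavy one and stand it upright in the bay on top of the blue drawer unit, flat on the bay's floor, between the two tall ends and between the two low lips; leave the two light boxes standing in the tray bays where they started. Set boxes down without dropping them, and do not disturb the cup, the eraser or the bottle opener.

Things in the scene. Friction and masses are not known exactly. Their poses are not given: they have to be found in the camera images.
- box_a_mid (a point): Orange plastic box A of three alike: closed, dark grey lid flush with the sides, 64 mm long (its x), 36 mm wide (y), 52 mm tall (z up). This is its centre, 26 mm above its underside. One of the three, any of them by chance, is full and weighs 0.35 to 0.6 kg; the other two weigh 0.05 to 0.11 kg. The lids do not come off; the contents may shift by 2 or 3 mm.
- box_b_mid (a point): Orange plastic box B of three alike: closed, dark grey lid flush with the sides, 64 mm long (its x), 36 mm wide (y), 52 mm tall (z up). This is its centre, 26 mm above its underside. One of the three, any of them by chance, is full and weighs 0.35 to 0.6 kg; the other two weigh 0.05 to 0.11 kg. The lids do not come off; the contents may shift by 2 or 3 mm.
- box_c_mid (a point): Orange plastic box C of three alike: closed, dark grey lid flush with the sides, 64 mm long (its x), 36 mm wide (y), 52 mm tall (z up). This is its centre, 26 mm above its underside. One of the three, any of them by chance, is full and weighs 0.35 to 0.6 kg; the other two weigh 0.05 to 0.11 kg. The lids do not come off; the contents may shift by 2 or 3 mm.
- tray: Low white tray, fixed, 84 mm (x) by 141 mm (y); origin: centre of its underside, z up. Floor 4 mm thick; rim and two dividers 14 mm above the table. Three bays, centres at y = -45, 0, 45 mm, each 76 mm (x) by 43 mm (y); a box stands in each, long side along the tray's x. Only about 9 mm is free between boxes: fingers can reach a box only at its two narrow ends, 64 mm apart.
- bay (a point): Centre of the floor of the open bay on top of the blue unit, 90 mm above the table; z up. 76 mm along y between tall end walls (62 mm high, too close to a box's narrow ends for fingers), 50 mm along x between lips only 8 mm high and 4 mm thick, open above them. A box fits with its long side along y, 6 mm free at each end, 7 mm at each side, and is let go there held across its 36 mm width.
- unit: Small blue plastic drawer unit, fixed; origin: centre of its underside, front (two shut drawers, not needed) towards its +x. Body 130 mm (x) by 104 mm (y) by 90 mm high; the bay's tall ends on top (each 84 mm in x, 14 mm in y) reach 152 mm above the table.
- cup_mid (a point): Clear plastic cup standing upright, mouth diameter 68 mm, 90 mm tall; this is its centre, 45 mm up. Not to be disturbed.
- eraser_mid (a point): Red eraser lying flat, 24 mm (x) by 50 mm (y) by 13 mm high; this is its centre. Not to be disturbed. The table around x = 0.46 m, y = 0, nearer the robot than the eraser and between tray and unit, is always free for 80 mm every way.
- opener_mid (a point): Steel bottle opener lying flat, about 105 mm along its x, 34 mm wide, 5 mm thick; this point is about its middle. Not to be disturbed.
There are look-alikes about, which are no part of the job. What is shaped like the part that bears box_b_mid but pink or purple is not meant.

How it is judged:
By the outcome, as a careful person would: the job done as asked, in the order asked, and still so for the second after the job is handed in, with the robot touching nothing.
It also fails if it takes over 72 s, if anything falls off the work surface, if the arm or the gripper's body presses on something with over 40 N, if the wrist force passes 120 N, or if a joint passes its speed limit or range.

## Working session

There is one attempt and no reset: what is moved stays moved. The work goes in short steps, Python scripts to look and compute and a shell command to move; the robot and the scene stay as the last step left them, time stands still between calls to the robot, and variables do not carry over. Pictures are saved under pics/ and viewed, at most 10 in all, crops included, and the job is handed in when it is done.

```bash
mkdir -p pics; cat > h.py <<'E'
import numpy as np, cv2
from workcell import manip
def cam(n):
    o=manip.observe(); d=manip.get_image(n); K=np.array(d["K"])
    if n=="wrist":
        T=np.eye(4);T[:3,:3]=o["orientation"];T[:3,3]=o["position"];M=T@np.array(d["T_tool_cam"])
    else: M=np.array(d["cam_to_world"])
    return d["color"],K,M
def px2w(K,M,u,v,z):
    r=M[:3,:3]@np.linalg.solve(K,[u,v,1]); return M[:3,3]+r*(z-M[2,3])/r[2]
E
python3 - <<'E'
from h import *
import pickle
for n in ("top","scene"):
    c,K,M=cam(n); cv2.imwrite(f"pics/{n}1.png",c); pickle.dump((K,M),open(n+".pkl","wb")); print(M.round(3))
o=manip.observe(); print(np.array(o["orientation"]).round(3),o["opening"],o["wrist_force"],o["t"])
E
```

```text
[[ 0.002 -0.988  0.154  0.367]
 [-1.    -0.     0.013 -0.028]
 [-0.013 -0.154 -0.988  0.951]
 [ 0.     0.     0.     1.   ]]
[[ 0.502  0.61  -0.613  1.048]
 [ 0.865 -0.341  0.368 -0.324]
 [ 0.016 -0.715 -0.699  0.696]
 [ 0.     0.     0.     1.   ]]
[[-0.961  0.278 -0.001]
 [ 0.278  0.961 -0.002]
 [ 0.    -0.002 -1.   ]] 0.08545193913526941 [-0.38119349 -0.55042736 -0.13886508] 0.1
```

View pics/top1.png

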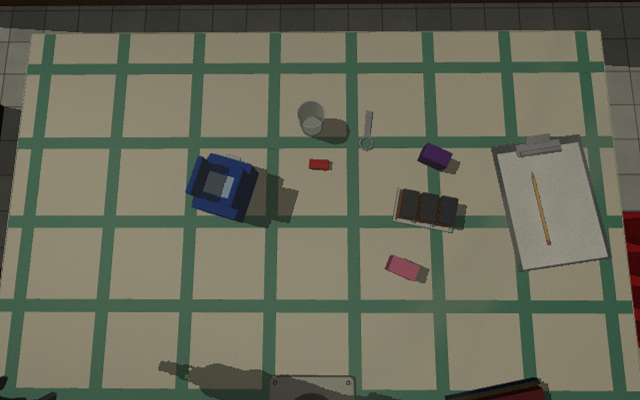

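View pics/scene1.png

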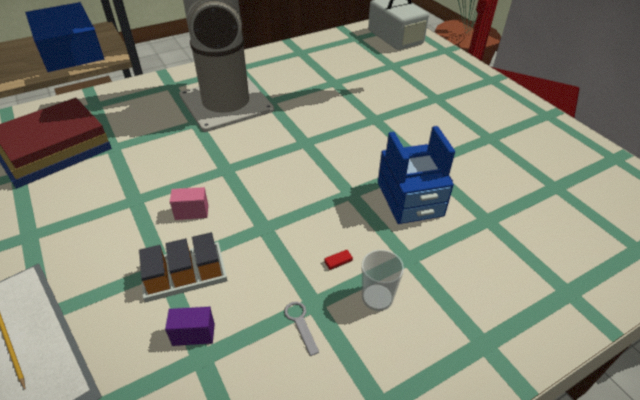

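The tray holds three orange boxes with dark lids at about (409,205), (429,208) and (448,211) in the top view. The pink (404,267) and purple (435,156) blocks are look-alikes. The blue unit is at (222,187). Next I'll look at enlarged crops of the tray and unit.

```bash
python3 - <<'E'
import cv2,numpy as np
c=cv2.imread("pics/top1.png")
f=lambda a:cv2.resize(a,None,fx=5,fy=5,interpolation=cv2.INTER_CUBIC)
a=f(c[165:245,385:465]); b=f(c[145:225,180:260])
cv2.imwrite("pics/crop1.png",cv2.convertScaleAbs(np.hstack([a,b]),alpha=1.8,beta=10))
E
```

```text
(no output)
```

View pics/crop1.png

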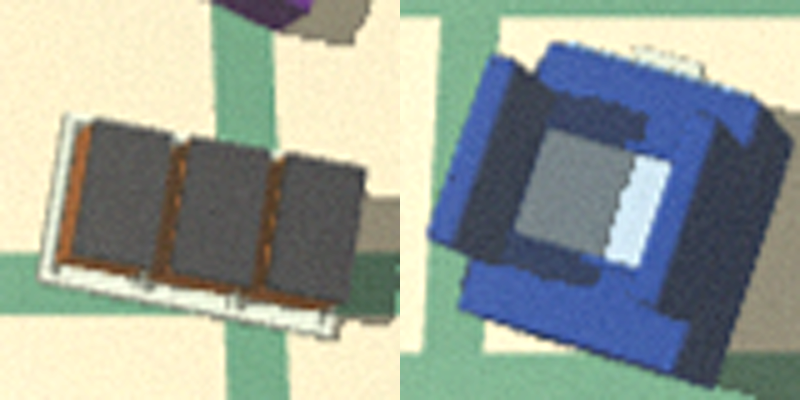

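```bash
python3 - <<'E'
from h import *
import pickle
K,M=pickle.load(open("top.pkl","rb"))
P=lambda x,y,z:px2w(K,M,(x+.5)/5-.5+385,(y+.5)/5-.5+165,z)[:2]
Q=lambda x,y,z:px2w(K,M,(x-400+.5)/5-.5+180,(y+.5)/5-.5+145,z)[:2]
B=[[(95,120),(173,133),(153,275),(73,262)],[(190,138),(271,150),(255,292),(173,280)],[(285,153),(366,168),(345,305),(268,295)]]
for b in B:
    p=np.array([P(*q,.056) for q in b]); e=(p[0]-p[3]+p[1]-p[2])/2; f=(p[0]-p[1]+p[3]-p[2])/2
    print(p.mean(0).round(4),np.linalg.norm(e).round(4),np.linalg.norm(f).round(4),np.degrees(np.arctan2(e[1],e[0])).round(1))
for q in [(490,55),(430,235),(525,72),(465,250),(715,112),(660,305)]: print("walltop",q,Q(*q,.152).round(4))
for q in [(550,128),(672,160),(637,268),(515,232)]: print("floor",q,Q(*q,.09).round(4))
for q in [(755,97),(550,42),(715,388)]: print("body top",q,Q(*q,.09).round(4))
o=manip.observe();print(np.array(o["position"]).round(4))
E
```

```text
[ 0.4851 -0.2256] 0.0671 0.0366 -10.2
[ 0.477  -0.2706] 0.0667 0.0376 -8.9
[ 0.4699 -0.3133] 0.0656 0.0363 -10.4
walltop (490, 55) [0.5755 0.2386]
walltop (430, 235) [0.4984 0.2598]
walltop (525, 72) [0.5681 0.2234]
walltop (465, 250) [0.492  0.2448]
walltop (715, 112) [0.5507 0.1424]
walltop (660, 305) [0.469  0.1626]
floor (550, 128) [0.5577 0.2303]
floor (672, 160) [0.5429 0.1743]
floor (637, 268) [0.4936 0.1883]
floor (515, 232) [0.5099 0.2439]
body top (755, 97) [0.572  0.1376]
body top (550, 42) [0.5978 0.2321]
body top (715, 388) [0.4398 0.1516]
[0.1389 0.4797 0.2305]
```

```bash
cat >> h.py <<'E'
def go(x,y,z,yaw):
    "offset(mm)/rot(deg) to put TCP at x,y,z, tool down with tool y at yaw deg"
    from scipy.spatial.transform import Rotation as R
    o=manip.observe(); A=np.array(o["orientation"]); a=np.radians(yaw)
    Y=np.array([np.cos(a),np.sin(a),0]);Z=np.array([0,0,-1.]);B=np.c_[np.cross(Y,Z),Y,Z]
    print("offset",(A.T@(np.array([x,y,z])-o["position"])*1e3).round(1),"rot",R.from_matrix(A.T@B).as_rotvec(degrees=True).round(1),"t",o["t"])
E
python3 -c "
from h import *
go(.477,-.27,.2,-10)"
python3 -m handwheel '[{"offset":[-532,-627,20],"rot":[0,0,84],"hand":85},{"offset":[-532,-627,20],"rot":[0,0,84],"hand":85},{"offset":[-532,-627,20],"rot":[0,0,84],"hand":85},{"offset":[-532,-627,20],"rot":[0,0,84],"hand":85},{"offset":[-532,-627,20],"rot":[0,0,84],"hand":85},{"offset":[-532,-627,20],"rot":[0,0,84],"hand":85},{"offset":[-532,-627,20],"rot":[0,0,84],"hand":85},{"offset":[-532,-627,20],"rot":[0,0,84],"hand":85},{"offset":[-532,-627,20],"rot":[0,0,84],"hand":85},{"offset":[-532,-627,20],"rot":[0,0,84],"hand":85},{"offset":[-532,-627,20],"rot":[0,0,84],"hand":85},{"offset":[-532,-627,20],"rot":[0,0,84],"hand":85}]' 50
python3 -c "
from h import *
go(.477,-.27,.2,-10);print(manip.observe()['joint_pos'])"
```

```text
offset [-533.3 -626.1   31.7] rot [-0.1  0.1 83.9] t 0.1
t: 1.6
position: [0.4463, -0.2058, 0.2127]
orientation: [[0.177, 0.984, -0.0], [0.984, -0.177, 0.0], [0.0, -0.0, -1.0]]
wrist_force: [1.8, 0.8, 0.6]
opening: 0.0848
gripper_force: 0.0
offset [-57.7  41.6  12.7] rot [-0.  -0.  -0.2] t 1.6
[-4.32375156e-01  2.33107904e-01 -5.37551709e-02  1.28430004e+00
  3.47925107e-04  1.31613514e+00]
```

```bash

python3 -m handwheel '[{"offset":[-55,40,12],"rot":[0,0,0],"hand":85},{"offset":[-55,40,12],"rot":[0,0,0],"hand":85},{"offset":[-55,40,12],"rot":[0,0,0],"hand":85},{"offset":[-55,40,12],"rot":[0,0,0],"hand":85}]'
python3 - <<'E'
from h import *
import pickle
go(.477,-.27,.2,-10)
c,K,M=cam("wrist"); pickle.dump((K,M),open("w1.pkl","wb")); cv2.imwrite("pics/w1.png",cv2.convertScaleAbs(c,alpha=1.5,beta=10)); print(M.round(3),K)
E
```

```text
t: 2.1
position: [0.4752, -0.2636, 0.2014]
orientation: [[0.175, 0.985, -0.0], [0.985, -0.175, 0.0], [0.0, -0.0, -1.0]]
wrist_force: [-0.2, 0.3, -0.5]
opening: 0.0848
gripper_force: 0.0
offset [-6.   2.9  1.4] rot [-0.  -0.  -0.1] t 2.1
[[ 0.985 -0.169 -0.048  0.488]
 [-0.175 -0.948 -0.265 -0.197]
 [-0.001  0.27  -0.963  0.343]
 [ 0.     0.     0.     1.   ]] [[337.00723393   0.         319.07225256]
 [  0.         337.00723393 198.80852491]
 [  0.           0.           1.        ]]
```

View pics/w1.png

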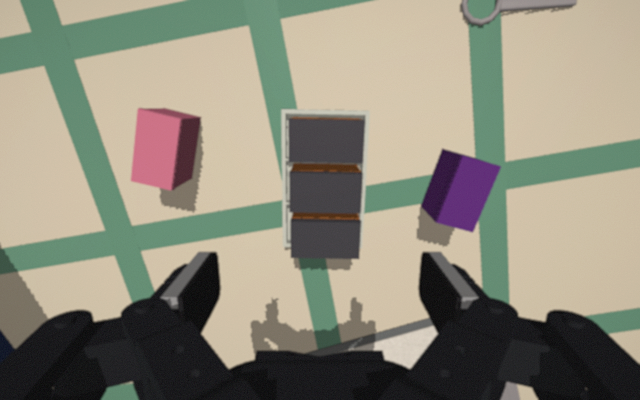

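The wrist view shows the three dark lids centred near (327,141), (326,192) and (326,239). The pink and purple look-alikes stand off to the sides.

```bash
python3 - <<'E'
from h import *
import pickle
K,M=pickle.load(open("w1.pkl","rb"))
B=[[(289,118),(365,120),(364,164),(290,163)],[(290,171),(362,172),(361,214),(291,212)],[(292,220),(361,221),(359,258),(292,257)]]
for b in B:
    p=np.array([px2w(K,M,*q,.056)[:2] for q in b]); e=(p[1]-p[0]+p[2]-p[3])/2; f=(p[0]-p[3]+p[1]-p[2])/2; c=p.mean(0)
    print(c.round(4),np.linalg.norm(e).round(4),np.linalg.norm(f).round(4),np.degrees(np.arctan2(e[1],e[0])).round(1)); go(*c,.022,-10)
E
```

```text
[ 0.4888 -0.2279] 0.0634 0.0373 -11.2
offset [ 37.5   6.9 179.8] rot [ 0.  -0.  -0.1] t 2.15
[ 0.4805 -0.2716] 0.0625 0.0377 -11.3
offset [ -7.    6.3 179.7] rot [ 0.  -0.  -0.1] t 2.15
[ 0.4729 -0.3152] 0.0623 0.0364 -11.0
offset [-51.2   6.5 179.7] rot [ 0.  -0.  -0.1] t 2.15
```

```bash

python3 -m handwheel '[{"offset":[-6,5,0],"rot":[0,0,0],"hand":85},{"offset":[-6,5,50],"rot":[0,0,0],"hand":85},{"offset":[-6,5,100],"rot":[0,0,0],"hand":85},{"offset":[-6,5,130],"rot":[0,0,0],"hand":85},{"offset":[-6,5,130],"rot":[0,0,0],"hand":85},{"offset":[-6,5,130],"rot":[0,0,0],"hand":85}]'
python3 -c "
from h import *
go(.479,-.2712,.017,-10.3)"
```

```text
t: 2.9
position: [0.4808, -0.2722, 0.0727]
orientation: [[0.176, 0.984, 0.002], [0.984, -0.176, -0.001], [-0.001, 0.003, -1.0]]
wrist_force: [0.3, -0.5, 0.2]
opening: 0.0849
gripper_force: 0.0
offset [ 0.7 -2.  55.7] rot [0.1 0.1 0.2] t 2.9
```

```bash

python3 -m handwheel '[{"offset":[0,-1,25],"rot":[0,0,0],"hand":85},{"offset":[0,-1,45],"rot":[0,0,0],"hand":85},{"offset":[0,-1,54],"rot":[0,0,0],"hand":85},{"offset":[0,-1,54],"rot":[0,0,0],"hand":85},{"offset":[0,-1,54],"rot":[0,0,0],"hand":55},{"offset":[0,-1,54],"rot":[0,0,0],"hand":55},{"offset":[0,-1,54],"rot":[0,0,0],"hand":55},{"offset":[0,-1,54],"rot":[0,0,0],"hand":55},{"offset":[0,-1,54],"rot":[0,0,0],"hand":55},{"offset":[0,-1,54],"rot":[0,0,0],"hand":55}]' 50
python3 -m handwheel '[{"offset":[0,0,-6],"rot":[0,0,0],"hand":55},{"offset":[0,0,-12],"rot":[0,0,0],"hand":55},{"offset":[0,0,-16],"rot":[0,0,0],"hand":55},{"offset":[0,0,-16],"rot":[0,0,0],"hand":55},{"offset":[0,0,-16],"rot":[0,0,0],"hand":55},{"offset":[0,0,-16],"rot":[0,0,0],"hand":55},{"offset":[0,0,-16],"rot":[0,0,0],"hand":55}]'
python3 - <<'E'
from h import *
c,K,M=cam("scene"); cv2.imwrite("pics/s2.png",cv2.convertScaleAbs(cv2.resize(c[160:340,60:360],None,fx=2.5,fy=2.5),alpha=1.6))
E
```

```text
t: 4.15
position: [0.4795, -0.2722, 0.0186]
orientation: [[0.176, 0.984, 0.002], [0.984, -0.176, -0.002], [-0.001, 0.002, -1.0]]
wrist_force: [-0.5, 0.5, 6.0]
opening: 0.0633
gripper_force: 57.8
t: 5.03
position: [0.4784, -0.2715, 0.0329]
orientation: [[0.176, 0.984, -0.0], [0.984, -0.176, 0.0], [0.0, -0.0, -1.0]]
wrist_force: [0.1, -0.4, -6.2]
opening: 0.063
gripper_force: 56.6
```

View pics/s2.png

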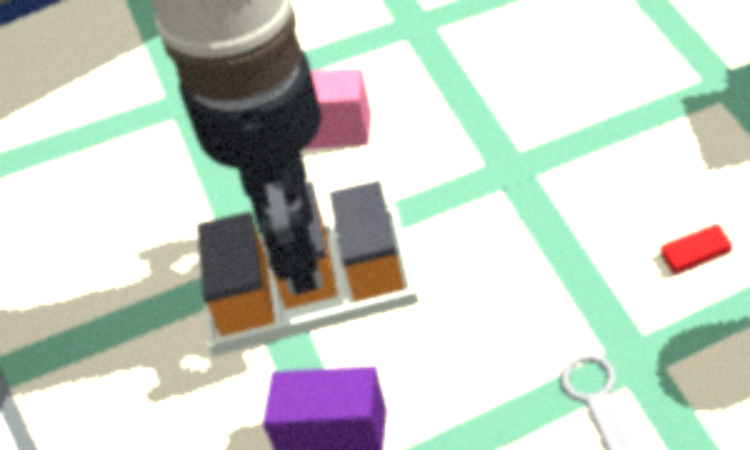

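The middle box hangs in the grip and its neighbours still stand in their bays. The reading is −6.2 N, so it looks full; I'll average a few more readings.

```bash
for i in 1 2 3; do python3 -m handwheel '[{"offset":[0,0,0],"rot":[0,0,0],"hand":55},{"offset":[0,0,0],"rot":[0,0,0],"hand":55}]' | grep -E "pos|wrist|^t"; done
```

```text
t: 5.32
position: [0.4786, -0.2716, 0.033]
wrist_force: [-0.2, 0.6, -6.1]
t: 5.58
position: [0.4786, -0.2716, 0.0331]
wrist_force: [-0.3, 0.4, -4.7]
t: 5.82
position: [0.4786, -0.2716, 0.0331]
wrist_force: [0.2, 0.2, -5.4]
```

That's about 5.5 N (0.56 kg), so the middle box is the full one. I'll lift it and carry it to the free table spot, turned 85°.

```bash
python3 -m handwheel '[{"offset":[0,0,-20],"rot":[0,0,0],"hand":55},{"offset":[0,0,-50],"rot":[0,0,0],"hand":55},{"offset":[0,0,-80],"rot":[0,0,0],"hand":55},{"offset":[0,0,-90],"rot":[0,0,0],"hand":55},{"offset":[0,0,-90],"rot":[0,0,0],"hand":55}]'
python3 -c "
from h import *
go(.46,0,.12,75)"
```

```text
t: 6.45
position: [0.4788, -0.2717, 0.1233]
orientation: [[0.176, 0.984, 0.001], [0.984, -0.176, -0.001], [-0.0, 0.001, -1.0]]
wrist_force: [-0.1, -0.9, -5.9]
opening: 0.0633
gripper_force: 57.4
offset [264.1 -66.4   3.1] rot [  0.    0.1 -85.1] t 6.45
```

```bash
python3 -m handwheel '[{"offset":[30,-7,0],"rot":[0,0,-8],"hand":55},{"offset":[60,-15,0],"rot":[0,0,-17],"hand":55},{"offset":[95,-24,0],"rot":[0,0,-26],"hand":55},{"offset":[130,-33,0],"rot":[0,0,-36],"hand":55},{"offset":[165,-42,0],"rot":[0,0,-46],"hand":55},{"offset":[200,-50,0],"rot":[0,0,-56],"hand":55},{"offset":[230,-58,0],"rot":[0,0,-66],"hand":55},{"offset":[255,-64,0],"rot":[0,0,-76],"hand":55},{"offset":[264,-66,0],"rot":[0,0,-85],"hand":55},{"offset":[264,-66,0],"rot":[0,0,-85],"hand":55},{"offset":[264,-66,0],"rot":[0,0,-85],"hand":55},{"offset":[264,-66,0],"rot":[0,0,-85],"hand":55}]'
python3 -c "
from h import *
go(.46,0,.0165,75)"
```

```text
t: 7.95
position: [0.4599, -0.0007, 0.1227]
orientation: [[-0.965, 0.263, -0.001], [0.263, 0.965, -0.0], [0.001, -0.0, -1.0]]
wrist_force: [0.1, -0.2, -6.0]
opening: 0.0635
gripper_force: 59.0
offset [1.000e-01 7.000e-01 1.062e+02] rot [-0.  -0.  -0.3] t 7.95
```

```bash
python3 -m handwheel '[{"offset":[0,0,25],"rot":[0,0,0],"hand":55},{"offset":[0,0,55],"rot":[0,0,0],"hand":55},{"offset":[0,0,80],"rot":[0,0,0],"hand":55},{"offset":[0,0,94],"rot":[0,0,0],"hand":55},{"offset":[0,0,100],"rot":[0,0,0],"hand":55},{"offset":[0,0,103],"rot":[0,0,0],"hand":55},{"offset":[0,0,103],"rot":[0,0,0],"hand":55},{"offset":[0,0,103],"rot":[0,0,0],"hand":55}]'
python3 -m handwheel '[{"offset":[0,0,1],"rot":[0,0,0],"hand":55},{"offset":[0,0,2],"rot":[0,0,0],"hand":55},{"offset":[0,0,3],"rot":[0,0,0],"hand":55},{"offset":[0,0,3],"rot":[0,0,0],"hand":55},{"offset":[0,0,3],"rot":[0,0,0],"hand":55}]'
```

```text
t: 8.95
position: [0.4608, -0.0001, 0.0207]
orientation: [[-0.965, 0.261, 0.001], [0.261, 0.965, -0.0], [-0.001, 0.0, -1.0]]
wrist_force: [0.4, 0.2, -5.9]
opening: 0.0632
gripper_force: 58.8
t: 9.57
position: [0.4601, -0.0001, 0.017]
orientation: [[-0.965, 0.261, -0.0], [0.261, 0.965, -0.0], [0.0, -0.0, -1.0]]
wrist_force: [-0.5, -0.1, -5.5]
opening: 0.0628
gripper_force: 58.8
```

```bash
python3 -m handwheel '[{"offset":[0,0,1],"rot":[0,0,0],"hand":55},{"offset":[0,0,1],"rot":[0,0,0],"hand":55},{"offset":[0,0,2],"rot":[0,0,0],"hand":55},{"offset":[0,0,2],"rot":[0,0,0],"hand":55},{"offset":[0,0,2],"rot":[0,0,0],"hand":55}]' | grep -E "pos|wrist"
python3 -m handwheel '[{"offset":[0,0,0.5],"rot":[0,0,0],"hand":55},{"offset":[0,0,0.5],"rot":[0,0,0],"hand":55},{"offset":[0,0,0.5],"rot":[0,0,0],"hand":55}]' | grep -E "pos|wrist"
```

```text
position: [0.4601, -0.0001, 0.0151]
wrist_force: [0.8, -0.1, -5.1]
position: [0.4602, -0.0001, 0.0147]
wrist_force: [-0.4, 0.3, -4.3]
```

```bash
python3 -m handwheel '[{"offset":[0,0,0.5],"rot":[0,0,0],"hand":55},{"offset":[0,0,0.5],"rot":[0,0,0],"hand":55},{"offset":[0,0,0.5],"rot":[0,0,0],"hand":55}]' | grep -E "pos|wrist"
python3 -m handwheel '[{"offset":[0,0,0.5],"rot":[0,0,0],"hand":55},{"offset":[0,0,0.5],"rot":[0,0,0],"hand":55},{"offset":[0,0,0.5],"rot":[0,0,0],"hand":55}]' | grep -E "pos|wrist"
```

```text
position: [0.4602, -0.0001, 0.0146]
wrist_force: [-4.0, -0.7, 5.4]
position: [0.4603, -0.0001, 0.0147]
wrist_force: [-4.1, -0.8, 10.7]
```

```bash
python3 -m handwheel '[{"offset":[0,0,0],"rot":[0,0,0],"hand":85},{"offset":[0,0,0],"rot":[0,0,0],"hand":85},{"offset":[0,0,0],"rot":[0,0,0],"hand":85},{"offset":[0,0,0],"rot":[0,0,0],"hand":85},{"offset":[0,0,-30],"rot":[0,0,0],"hand":85},{"offset":[0,0,-60],"rot":[0,0,0],"hand":85},{"offset":[0,0,-75],"rot":[0,0,10],"hand":85},{"offset":[0,0,-75],"rot":[0,0,20],"hand":85},{"offset":[0,0,-75],"rot":[0,0,30],"hand":85},{"offset":[0,0,-75],"rot":[0,0,40],"hand":85},{"offset":[0,0,-75],"rot":[0,0,50],"hand":85},{"offset":[0,0,-75],"rot":[0,0,60],"hand":85}]'
python3 -m handwheel '[{"offset":[0,0,0],"rot":[0,0,10],"hand":85},{"offset":[0,0,0],"rot":[0,0,20],"hand":85},{"offset":[0,0,0],"rot":[0,0,30],"hand":85},{"offset":[0,0,0],"rot":[0,0,30],"hand":85},{"offset":[0,0,0],"rot":[0,0,30],"hand":85}]'
python3 - <<'E'
from h import *
go(.46,0,.015,-15)
c,K,M=cam("scene"); cv2.imwrite("pics/s3.png",cv2.convertScaleAbs(cv2.resize(c[100:320,130:450],None,fx=2.4,fy=2.4),alpha=1.5))
E
```

```text
t: 12.82
position: [0.4601, -0.0001, 0.0884]
orientation: [[-0.251, 0.968, -0.0], [0.968, 0.251, 0.0], [0.0, -0.0, -1.0]]
wrist_force: [-0.2, 0.6, 1.2]
opening: 0.0849
gripper_force: 0.0
t: 13.45
position: [0.4601, -0.0001, 0.0885]
orientation: [[0.259, 0.966, -0.0], [0.966, -0.259, 0.0], [0.0, -0.0, -1.0]]
wrist_force: [0.7, 0.9, 0.1]
opening: 0.0849
gripper_force: 0.0
offset [ 0.  -0.1 73.5] rot [-0. -0. -0.] t 13.45
```

View pics/s3.png

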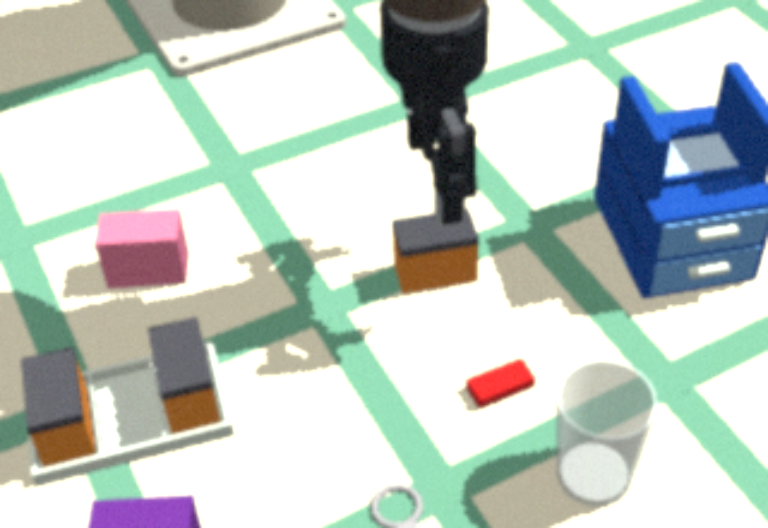

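The full box stands upright on the free table, the fingers are turned across its width, and the light boxes are still in their bays.

```bash
python3 -m handwheel '[{"offset":[0,0,30],"rot":[0,0,0],"hand":85},{"offset":[0,0,55],"rot":[0,0,0],"hand":85},{"offset":[0,0,73],"rot":[0,0,0],"hand":85},{"offset":[0,0,73],"rot":[0,0,0],"hand":85},{"offset":[0,0,73],"rot":[0,0,0],"hand":60},{"offset":[0,0,73],"rot":[0,0,0],"hand":42},{"offset":[0,0,73],"rot":[0,0,0],"hand":28},{"offset":[0,0,73],"rot":[0,0,0],"hand":28},{"offset":[0,0,73],"rot":[0,0,0],"hand":28},{"offset":[0,0,73],"rot":[0,0,0],"hand":28},{"offset":[0,0,73],"rot":[0,0,0],"hand":28},{"offset":[0,0,73],"rot":[0,0,0],"hand":28}]' 60
python3 -m handwheel '[{"offset":[0,0,-10],"rot":[0,0,0],"hand":28},{"offset":[0,0,-40],"rot":[0,0,0],"hand":28},{"offset":[0,0,-80],"rot":[0,0,0],"hand":28},{"offset":[0,0,-120],"rot":[0,0,0],"hand":28},{"offset":[0,0,-160],"rot":[0,0,0],"hand":28},{"offset":[0,0,-185],"rot":[0,0,0],"hand":28},{"offset":[0,0,-195],"rot":[0,0,0],"hand":28},{"offset":[0,0,-195],"rot":[0,0,0],"hand":28},{"offset":[0,0,-195],"rot":[0,0,0],"hand":28}]'
python3 -c "
from h import *
go(.524,.2005,.2,-15)"
```

```text
t: 15.0
position: [0.4609, -0.0, 0.0165]
orientation: [[0.261, 0.965, 0.002], [0.965, -0.261, 0.0], [0.001, 0.002, -1.0]]
wrist_force: [-1.6, -0.4, 5.7]
opening: 0.0352
gripper_force: 62.3
t: 16.12
position: [0.4589, -0.0001, 0.2089]
orientation: [[0.261, 0.965, -0.003], [0.965, -0.261, 0.0], [-0.001, -0.003, -1.0]]
wrist_force: [0.8, -0.5, -6.3]
opening: 0.0353
gripper_force: 61.4
offset [210.6  10.4   8.7] rot [-0.2  0.1 -0.1] t 16.125
```

```bash
python3 -m handwheel '[{"offset":[30,2,0],"rot":[0,0,0],"hand":28},{"offset":[70,4,0],"rot":[0,0,0],"hand":28},{"offset":[100,7,0],"rot":[0,0,0],"hand":28},{"offset":[115,10,0],"rot":[0,0,0],"hand":28},{"offset":[120,10,0],"rot":[0,0,0],"hand":28},{"offset":[120,10,0],"rot":[0,0,0],"hand":28},{"offset":[120,10,0],"rot":[0,0,0],"hand":28}]'
python3 - <<'E'
from h import *
import pickle
c,K,M=cam("wrist"); pickle.dump((K,M),open("w2.pkl","wb")); cv2.imwrite("pics/w2.png",cv2.convertScaleAbs(c,alpha=1.7,beta=10))
E
```

```text
t: 17.0
position: [0.5008, 0.1122, 0.2105]
orientation: [[0.262, 0.965, -0.0], [0.965, -0.262, -0.0], [-0.001, -0.0, -1.0]]
wrist_force: [0.6, -0.2, -4.3]
opening: 0.0349
gripper_force: 61.4
```

View pics/w2.png

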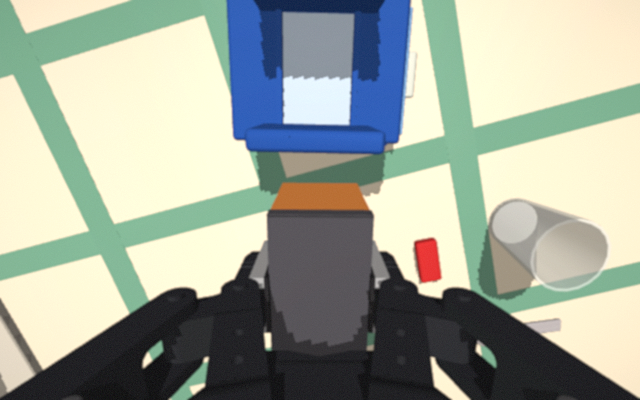

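The bay floor spans columns 284–352, with its far foot at row 11. The near wall's top is at rows 128–151, and the held box's lower front edge is at row 183, columns 284–358.

```bash
python3 - <<'E'
from h import *
import pickle
K,M=pickle.load(open("w2.pkl","rb")); o=manip.observe(); A=np.array(o["orientation"]);p=np.array(o["position"])
def s(n,u,v,z): w=px2w(K,M,u,v,z); print(n,w.round(4),"tool mm",(A.T@(w-p)*1e3).round(1)[:2])
for n,u,v in [("farL",284,12),("farR",354,12),("nearL",284,123),("nearR",351,124)]: s(n,u,v,.09)
for n,u,v in [("wtop inL",247,128),("wtop inR",384,132),("outL",249,151),("outR",383,152)]: s(n,u,v,.152)
zb=p[2]-.0165
s("boxbot L",284,183,zb);s("boxbot R",358,183,zb);s("boxtop L",268,214,zb+.052);s("boxtop R",373,214,zb+.052)
E
```

```text
farL [0.5117 0.244  0.09  ] tool mm [130. -24.]
farR [0.559  0.2311 0.09  ] tool mm [130.   24.9]
nearL [0.4897 0.1714 0.09  ] tool mm [ 54.2 -26.2]
nearR [0.5387 0.1573 0.09  ] tool mm [53.4 24.8]
wtop inL [0.4751 0.1758 0.152 ] tool mm [ 54.6 -41.5]
wtop inR [0.5516 0.1526 0.152 ] tool mm [52.3 38.5]
outL [0.472  0.1628 0.152 ] tool mm [ 41.2 -41.1]
outR [0.5486 0.1413 0.152 ] tool mm [40.6 38.5]
boxbot L [0.4933 0.1469 0.1941] tool mm [ 31.4 -16.4]
boxbot R [0.5276 0.1375 0.1941] tool mm [31.4 19.3]
boxtop L [0.4937 0.1483 0.2461] tool mm [ 32.9 -16.4]
boxtop R [0.5272 0.1392 0.2461] tool mm [32.9 18.4]
```

```bash
python3 -m handwheel '[{"offset":[25,-1,0],"rot":[0,0,1],"hand":28},{"offset":[60,-1,0],"rot":[0,0,1],"hand":28},{"offset":[82,-1,0],"rot":[0,0,1],"hand":28},{"offset":[92,-1,0],"rot":[0,0,1],"hand":28},{"offset":[92,-1,0],"rot":[0,0,1],"hand":28},{"offset":[92,-1,0],"rot":[0,0,1],"hand":28},{"offset":[92,-1,15],"rot":[0,0,1],"hand":28},{"offset":[92,-1,30],"rot":[0,0,1],"hand":28},{"offset":[92,-1,30],"rot":[0,0,1],"hand":28},{"offset":[92,-1,30],"rot":[0,0,1],"hand":28}]'
python3 - <<'E'
from h import *
go(.5245,.2005,.11,-16)
a,_,_=cam("top"); b,_,_=cam("scene"); f=lambda c:cv2.resize(c,(390,390),interpolation=cv2.INTER_CUBIC)
cv2.imwrite("pics/c4.png",cv2.convertScaleAbs(np.hstack([f(a[140:230,175:265]),f(b[95:235,345:485])]),alpha=1.7,beta=10))
E
```

```text
t: 18.3
position: [0.5241, 0.2021, 0.1803]
orientation: [[0.278, 0.961, -0.001], [0.961, -0.278, -0.0], [-0.0, -0.0, -1.0]]
wrist_force: [1.3, -0.1, -5.9]
opening: 0.0355
gripper_force: 61.2
offset [-1.4  0.9 70.3] rot [-0.   0.  -0.2] t 18.3
```

View pics/c4.png

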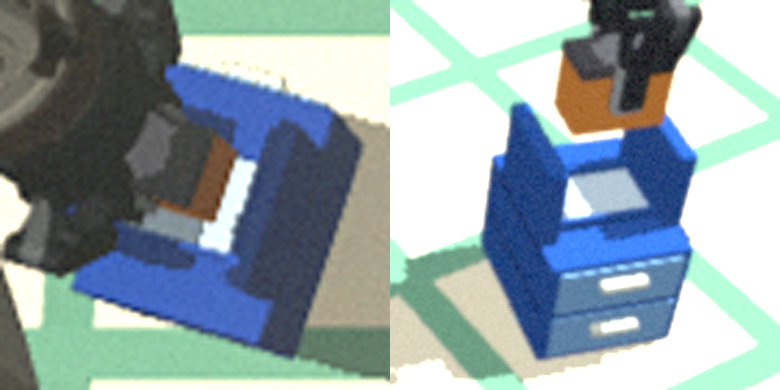

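The box hangs over the bay, square to it and between the tall ends. I'll lower it in stages and watch the force.

```bash
python3 -m handwheel '[{"offset":[-1,0,10],"rot":[0,0,0],"hand":28},{"offset":[-1,0,20],"rot":[0,0,0],"hand":28},{"offset":[-1,0,30],"rot":[0,0,0],"hand":28},{"offset":[-1,0,40],"rot":[0,0,0],"hand":28},{"offset":[-1,0,50],"rot":[0,0,0],"hand":28},{"offset":[-1,0,58],"rot":[0,0,0],"hand":28},{"offset":[-1,0,58],"rot":[0,0,0],"hand":28},{"offset":[-1,0,58],"rot":[0,0,0],"hand":28}]'
python3 -m handwheel '[{"offset":[0,0,3],"rot":[0,0,0],"hand":28},{"offset":[0,0,6],"rot":[0,0,0],"hand":28},{"offset":[0,0,9],"rot":[0,0,0],"hand":28},{"offset":[0,0,12],"rot":[0,0,0],"hand":28},{"offset":[0,0,13],"rot":[0,0,0],"hand":28},{"offset":[0,0,13],"rot":[0,0,0],"hand":28}]'
```

```text
t: 19.4
position: [0.5242, 0.2014, 0.1229]
orientation: [[0.278, 0.961, 0.001], [0.961, -0.278, 0.0], [0.0, 0.001, -1.0]]
wrist_force: [0.1, 0.4, -4.6]
opening: 0.0351
gripper_force: 61.4
t: 20.15
position: [0.5238, 0.2012, 0.1095]
orientation: [[0.278, 0.961, -0.0], [0.961, -0.278, -0.0], [-0.0, -0.0, -1.0]]
wrist_force: [-0.2, -0.1, -5.5]
opening: 0.0356
gripper_force: 61.4
```

```bash
python3 -m handwheel '[{"offset":[0,0,1],"rot":[0,0,0],"hand":28},{"offset":[0,0,2],"rot":[0,0,0],"hand":28},{"offset":[0,0,2],"rot":[0,0,0],"hand":28},{"offset":[0,0,2],"rot":[0,0,0],"hand":28}]' | grep -E "pos|wrist"
python3 -m handwheel '[{"offset":[0,0,0.7],"rot":[0,0,0],"hand":28},{"offset":[0,0,0.7],"rot":[0,0,0],"hand":28},{"offset":[0,0,0.7],"rot":[0,0,0],"hand":28}]' | grep -E "pos|wrist"
python3 -m handwheel '[{"offset":[0,0,0.7],"rot":[0,0,0],"hand":28},{"offset":[0,0,0.7],"rot":[0,0,0],"hand":28},{"offset":[0,0,0.7],"rot":[0,0,0],"hand":28}]' | grep -E "pos|wrist"
```

```text
position: [0.5239, 0.2013, 0.1076]
wrist_force: [-0.0, 0.7, -6.3]
position: [0.5239, 0.2012, 0.1069]
wrist_force: [0.7, 0.7, -5.4]
position: [0.524, 0.2012, 0.1066]
wrist_force: [-2.0, -0.5, -0.6]
```

Contact came at exactly the expected height, so the box is on the floor. I'll release it and rise.

```bash
python3 -m handwheel '[{"offset":[0,0,0.4],"rot":[0,0,0],"hand":28},{"offset":[0,0,0.4],"rot":[0,0,0],"hand":28},{"offset":[0,0,0.4],"rot":[0,0,0],"hand":45},{"offset":[0,0,0.4],"rot":[0,0,0],"hand":75},{"offset":[0,0,0.4],"rot":[0,0,0],"hand":75},{"offset":[0,0,0.4],"rot":[0,0,0],"hand":75},{"offset":[0,0,-15],"rot":[0,0,0],"hand":75},{"offset":[0,0,-40],"rot":[0,0,0],"hand":75},{"offset":[0,0,-80],"rot":[0,0,0],"hand":75},{"offset":[0,0,-120],"rot":[0,0,0],"hand":75},{"offset":[0,0,-130],"rot":[0,0,0],"hand":75},{"offset":[0,0,-130],"rot":[0,0,0],"hand":75}]'
python3 -m handwheel '[{"offset":[-40,0,-130],"rot":[0,0,0],"hand":75},{"offset":[-90,0,0],"rot":[0,0,0],"hand":75},{"offset":[-140,0,0],"rot":[0,0,0],"hand":75},{"offset":[-180,0,0],"rot":[0,0,0],"hand":75},{"offset":[-180,0,0],"rot":[0,0,0],"hand":75},{"offset":[-180,0,0],"rot":[0,0,0],"hand":75}]'
python3 - <<'E'
from h import *
a,_,_=cam("top"); b,_,_=cam("scene")
cv2.imwrite("pics/c5.png",cv2.convertScaleAbs(np.hstack([cv2.resize(a[140:230,175:265],(390,390),interpolation=cv2.INTER_CUBIC),cv2.resize(b[100:370,120:470],(404,312))[:312].copy() if 0 else cv2.copyMakeBorder(cv2.resize(b[100:370,120:470],(404,312)),0,78,0,0,cv2.BORDER_CONSTANT)]),alpha=1.7,beta=10))
E
```

```text
t: 22.9
position: [0.5243, 0.2014, 0.2372]
orientation: [[0.278, 0.961, 0.002], [0.961, -0.278, 0.001], [0.001, 0.002, -1.0]]
wrist_force: [0.4, 0.4, -0.7]
opening: 0.0747
gripper_force: 0.0
t: 23.65
position: [0.4735, 0.0284, 0.2353]
orientation: [[0.279, 0.96, -0.002], [0.96, -0.279, 0.0], [-0.0, -0.002, -1.0]]
wrist_force: [0.7, -0.0, 0.5]
opening: 0.0752
gripper_force: 0.0
```

View pics/c5.png

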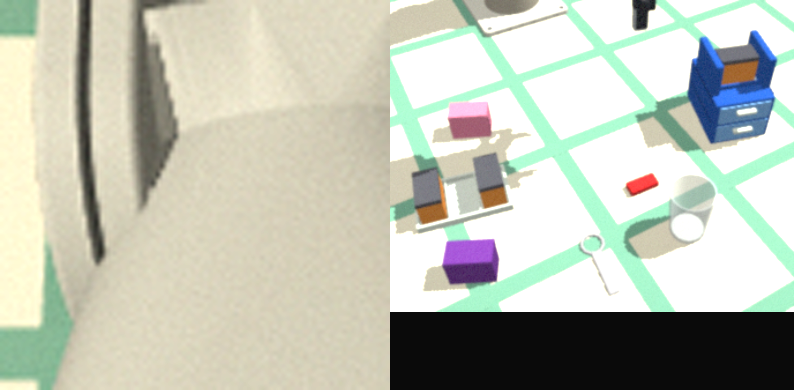

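The full box sits level in the bay between the tall ends, at (740,62) in the right half. The light boxes, eraser, cup and opener look undisturbed, and the gripper is clear. The top view on the left is blocked by the arm, but contact at the expected height confirms the box is on the floor.

```bash
python3 -c "
from workcell import manip
print(manip.hand_in())"
```

```text
the job is handed in; nothing more can be done
None
```

The full box was the middle one (about 0.56 kg, the only one I had to lift); it now stands in the bay on the blue unit, the two light boxes were never moved from their tray bays, and the job is handed in at about 24 s.

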